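# Hook the compartment insert under the lip in the finds crate and snap it down

### The job

Pick up the compartment insert by its upright grip and fit it in the grey crate: slide its long free border (the edge farther from the grip) under the crate's retaining lip until it is fully home, then turn the other edge down until it snaps flat under the spring catch, and let go. The holding frame in the crate may sit up to 12 mm nearer or farther along the crate than measured, so feel for the end of the slot with only a light push of about 5 N, press gently, and leave the other things on the table alone.

Things in the scene. Friction and masses are not known exactly. Their poses are not given: they have to be found in the camera images.
- insert: Loose compartment insert, 0.2-0.4 kg, flat on the table: grey plastic plate 170 (x) x 130 (y) x 5 mm, bare for 30 mm at the hooking edge (x=-85) and 14 mm at the catch edge (x=+85), between them 3 mm thick cardboard partitions to 17 mm above the underside, and an upright grey grip slab. Origin: centre of underside, z up.
- grip (a point): Point to grip in the insert's grip slab: x=+25, y=0, z=41 mm in the insert's frame (axes as the insert's). The slab is 12 mm thick in x (fingers close along x), 64 mm wide in y, its top at z=55 mm. Partitions reach z=17 mm beside it.
- edge (a point): Middle of the lower corner of the insert's hooking edge: x=-85, y=0, z=0 mm in the insert's frame; axes as the insert's. While the insert is tilted by more than 6 degrees, over 12 N between it and the crate with its frame spoils the job (stop hooking at about 5 N); at any time, over 40 N of contact on the crate, frame or catch does.
- crate: Grey open crate fixed to the table, outside 300 (x) x 200 (y) x 75 mm high, walls 5. Origin: centre of underside; z up, x from lip end (robot's side) to catch end. In it an aluminium frame holds the insert, x along x. The frame stands off its nominal place along x by an unmeasured d, -12 to +12 mm, new each time; it does not yield.
- slot (a point): Fixed to the crate at (-86.5, 0, 45) mm, crate axes: foot of the slot's end wall, on the frame's floor, if d=0; really d farther along x. The lip roofs the slot: 18 mm deep (free edge at x=+18 from here, +d), underside 11 mm, top 15 mm above the floor, 150 wide. At 12 degrees tilt or less (catch edge up) the hooking edge can reach the end wall.
- catch_end (a point): Fixed to the crate at (86, 0, 45) mm, crate axes: foot of the far wall (7 mm high) if d=0; really d farther along x. Recess is 172.5 mm long; side guides 6 mm high, 137 mm apart. Mid-wall a 30 mm wide spring catch: sloped face from 21 mm above the floor down and inwards to its nose, 5.5 mm inside the wall, 8.5 mm above the floor.
- catch (a joint): Travel of the spring catch, m: 0 at rest, grows outwards (+x), at most 0.008; 1.8 N at 0 plus 0.3 N per mm. The insert meets it at about 5 degrees of tilt, if home in the slot; pressing down on the top of the grip with about 6 to 15 N snaps it in and the catch returns to 0. Seated, the insert is flat, its origin 45 mm above the crate's underside.
- pot: Bystander: terracotta mug-shaped pot, 110 mm high. Origin: on its underside.
- jar: Bystander: glass jar, 60 mm wide, 85 mm high. Origin: on its underside.
- bottle: Bystander: white bottle, 56 mm wide, 120 mm high. Origin: on its underside.
- brush: Bystander: brush 170 mm long, lying between the crate's and the insert's places. Origin: on its underside, near its middle.
- bone: Bystander: bone 140 mm long. Origin: on its underside.
- sherd: Bystander: flat sherd 50 x 35 x 8 mm. Origin: on its underside.
- findsbox: Bystander: open cardboard box 130 x 100 x 50 mm. Origin: on its underside.

How it is judged (in metres and radians):
On the way:
1. the insert's hooking edge is down in the crate at the lip end (at the slot's height) while its other edge is still raised by 3 degrees or more (x of edge in the frame of crate between -0.105 and -0.07 m and z of edge in the frame of crate between 0.041 and 0.053 m and angle between insert's own z axis and vertical above 0.052 rad), for 0.1 s.
At the end, for the whole second after the job is handed in: The insert lies flat (within 1.5 degrees) on the frame's floor (origin 42 to 47.5 mm above the crate's underside), within 16 mm of the crate's middle in x, 6 mm in y and 4.5 degrees in yaw, one edge under the lip, the other under the catch, the catch back (under 1.5 mm), at rest (z of insert in the frame of crate between 0.042 and 0.0475 m and x of insert in the frame of crate between -0.016 and 0.016 m and y of insert in the frame of crate between -0.006 and 0.006 m and angle between insert's own z axis and vertical below 0.026 rad and angle between the x axis of insert and the x axis of crate, either way round below 0.08 rad and x of edge in the frame of crate below -0.065 m and value of joint catch below 0.0015 m and linear speed of insert below 0.01 m/s); the robot touches nothing.
It fails at once if more than 40 N of contact force on the crate (with its frame, lip and catch) (contact force between crate and anything else above 40 N).
It fails at once if more than 12 N between the insert and the crate (with its frame) while the insert is tilted by more than 6 degrees (pushed too hard in hooking) (contact force between insert and crate above 12 N and angle between insert's own z axis and vertical above 0.105 rad).
It fails at once if another thing on the table is pushed more than 30 mm (distance of any of pot, jar, bottle, brush, bone, sherd, findsbox from where it was at the start of the episode above 0.03 m).
It also fails if it takes over 54 s, if anything falls off the work surface, if the arm or the gripper's body presses on something with over 40 N, if the wrist force passes 120 N, or if a joint passes its speed limit or range.

### The arm

A 6-joint arm with a two-finger parallel gripper is mounted at the origin on the work surface. World frame = base frame: x ahead of the robot, y to its left, z up, the work surface at z = 0. Lengths are in mm, angles in rad, forces in N, time in s.
With the tool pointing down it reaches from about 325 to 925 mm from the base axis. Payload 3.1 kg.
Tool frame: the origin (TCP) lies on the mounting face of the last link; the fingertips stand 173 mm ahead of it and the grasp point (between the pads) lies 155 mm ahead of it; z points along the fingers, y is the line along which they close (so a half turn about z gives the same grasp; the last joint's range is limited). The gripper opens to 85 mm and grips with 20 to 120 N. Pads are 22 mm wide; open, the fingers measure 114 mm over their backs; the gripper's body (76 mm by 85 mm) begins 54 mm behind the grasp point. The pads swing forward as they close: fully open they stand 13 mm farther back than shut.
Start: joints at [1.11, 0.217, 1.613, -0, 1.311, -0.112], TCP at [213.589, 587.385, 404.7] pointing down, gripper open.
Joint ranges: [-2.75, 2.75], [-0.78, 2.1], [0.31, 2.55], [-1.13, 4.27], [0.13, 2.63], [-2.58, 2.58]. Speed limits (rad/s): [2.79, 2.79, 3.14, 3.14, 3.14, 3.14].

### API

Orientations are given as a unit quaternion [w, x, y, z].
In Python, from rig import readout, capture, camera_params, job, nets gives the robot as it stands.
- The arm moves only by the tool play_rows, never from a script. Its argument "targets" is one flat list of numbers, 6 for each row, row after row: the shift along the tool's x, y, z in m, then the turn, a rotation vector about the tool's x, y, z in degrees. In form: [tx, ty, tz, rx, ry, rz, tx, ty, tz, rx, ry, rz, ...]. A call has 1 to 20 rows; each row shifts and turns the commanded pose from where the row before left it, along the tool's axes as they then stand; what a row does not reach is not made up. A row lasts 1/12 s, in which the tool goes at most 41.7 mm and 7.16 degrees, less where a joint would pass 70% of its speed; a pose out of reach is approached as far as the arm can. A call with a gripper value outside its range is refused whole. "claw" is the finger opening in m, from 0 to 0.0854, set as the call begins (left out, the last holds). The fingers move at their own pace and stop on an object; "newtons" is the grip in N (left out, the last holds). Time passes only in rows, so rows that do not move let the fingers close. It gives the time, the measured TCP pose, the force, the opening and the grip force at its end, in the units of the state.
- readout.read_state(): the state, without advancing time (a new reading comes with each control period).
- capture(name): name is "scene" or "top"; returns the picture (400x640x3 uint8, red, green, blue); there is no depth.
- camera_params(name): a dict with "mtx" (3x3 intrinsics, pixels), "k1" (the pictures are not rectified: a ray, as slopes to the right and down, at radius r is drawn at 1 + k1 r^2 times it, then the intrinsics apply), "R" (3x3) and "t" (3): a world point X has camera coordinates R X + t. Camera axes: x right, y down, z forward; pixel columns grow to the right and rows downward; lengths in mm; the calibration is good to about 2 mm. A picture is of the moment at which its call begins. camera_params takes no time and is no camera call.
- job.sign_off(): hands the job in; it is judged then, once.
Trained networks look in the newest picture that a camera, given by its name, has taken for a name from the list of things; names that differ only in an ending like _2 or _b are one class to them, and where a whole thing is asked for, a point or a joint stands for the part that bears it (a point fixed in the world has none). Each returns a list of dicts, best first, with "p" (0 to 1); they miss things now and then, are a little off and sometimes report something else, mostly with a low value. They report only what shows in the picture. A call takes as long as a camera call.
- nets.boxes_of(name, camera): "point" ([x, y, z] in mm, in the coordinates of the camera as it stood for that picture, good to about 4 mm: the middle of the surface that is visible of it).
The state is a dict: "time_s": time; "joints": joint angles; "qvel": joint speeds; "joint_efforts": joint torques, N m; "eef_pos": TCP position; "tcp_rot": TCP orientation; "contact_force": force on the tool from outside, world axes, zero at the start; "wrist_torque": the same for the moment, N m; "grip_width": opening from 0.0 (shut) to 1.0 (fully open); "gripper_force": force on a finger pad.
Only numpy, scipy, OpenCV 4.12 (cv2) and the standard library are available. Lean on these libraries where they do the work, as an engineer would, in place of code of your own. Each camera call takes 0.05 s, during which the arm holds its last target. There are 200 camera calls.

## Working session

There is one attempt and no reset: what is moved stays moved. The work goes in short steps, Python scripts to look and compute and a tool call to move; the robot and the scene stay as the last step left them, time stands still between calls to the robot, and variables do not carry over. Pictures are saved under pics/ and viewed, at most 10 in all, crops included, and the job is handed in when it is done.

Besides the shell and the picture viewer there is one more tool, called after "Request:" by a JSON object that holds its "method" and its "body", one argument or row to a line. play_rows: Moves the arm, as the interface text tells. Its arguments: {"type":"object","properties":{"targets":{"type":"array","items":{"type":"number"}},"claw":{"type":"number"},"newtons":{"type":"number"}},"required":["targets"]}

```bash
ls; mkdir -p pics; cat > h.py <<'E'
import numpy as np, cv2
from rig import readout, capture, camera_params, job, nets
from scipy.spatial.transform import Rotation as Rn
def snap(n,f=None):
    im=capture(n)
    if f: cv2.imwrite('pics/'+f,im[:,:,::-1])
    return im
def ray(cam,uv):
    P=camera_params(cam);K=np.array(P['mtx']);R=np.array(P['R']);t=np.array(P['t'])
    d=np.linalg.inv(K)@[uv[0],uv[1],1];s=d[:2].copy();u=s.copy()
    for _ in range(20): u=s/(1+P['k1']*(u@u))
    return -R.T@t, R.T@np.array([u[0],u[1],1])
def atz(cam,uv,z):
    c,d=ray(cam,uv);return c+d*(z-c[2])/d[2]
def proj(cam,X):
    P=camera_params(cam);K=np.array(P['mtx']);c=np.array(P['R'])@X+np.array(P['t'])
    u=c[:2]/c[2];u=u*(1+P['k1']*(u@u));return (K@[u[0],u[1],1])[:2]
def find(n,cam):
    P=camera_params(cam);R=np.array(P['R']);t=np.array(P['t'])
    return [(round(o['p'],2),np.round(R.T@(np.array(o['point'])-t),1)) for o in nets.boxes_of(n,cam)]
E
python3 - <<'E'
from h import *
for c in('scene','top'):
    snap(c,c+'0.png');P=camera_params(c);print(c,-np.array(P['R']).T@P['t'],P['mtx'][0],P['k1'])
    for n in('insert','crate','grip','catch','brush'):print(n,find(n,c)[:2])
s=readout.read_state();print({k:s[k] for k in('time_s','eef_pos','tcp_rot','contact_force')})
E
```

```text
pics
scene [1525.70431004 -233.87523627  864.25786217] [442.78865156   0.         315.00769762] -0.020112892519878602
insert [(0.68, array([ 565.2, -235.3,    8.3]))]
crate [(0.6, array([569. , 228.9,  44. ]))]
grip [(0.9, array([ 566.5, -231.7,    4.2])), (0.57, array([567.9, 223.6,  45.1]))]
catch [(0.4, array([624.2, 213.5,  52.6])), (0.15, array([570.7, 223.6,  46.2]))]
brush [(0.94, array([513.1,   6.9,  19.6]))]
top [ 381.84404934   14.42926209 1700.79662675] [506.83744379   0.         323.3921788 ] -0.03662164010451913
insert [(0.78, array([ 531.5, -229.8,    3. ]))]
crate [(0.88, array([535.2, 235. ,  42.6]))]
grip [(0.81, array([ 530.3, -231.5,    8.7]))]
catch [(0.48, array([622.6, 216.2,  56.7]))]
brush [(0.59, array([494.2,   3.8,  20.9]))]
{'time_s': 0.6, 'eef_pos': array([213.58476005, 587.39255381, 404.74064944]), 'tcp_rot': array([1.46761818e-05, 1.73506478e-01, 9.84832727e-01, 3.13427322e-05]), 'contact_force': array([ 0.04278993, -0.7814065 ,  0.39675862])}
```

View pics/top0.png

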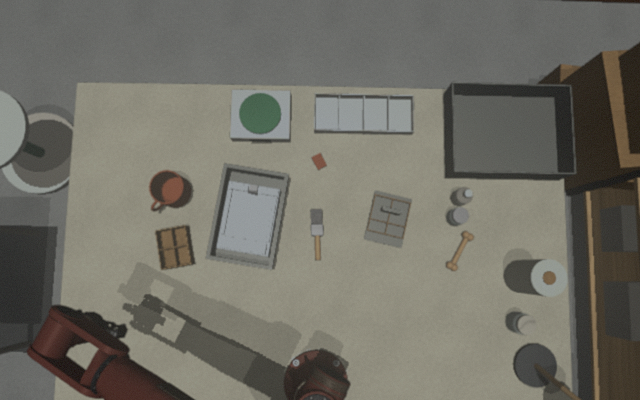

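View pics/scene0.png

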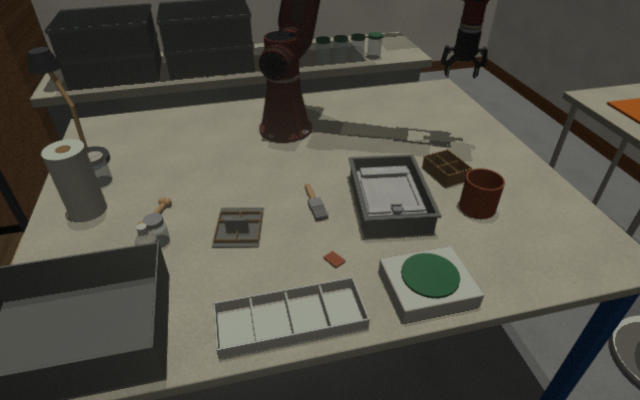

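The top view shows the crate around (248,216), tilted by about 10°, with its catch at (253,189). The insert is at (388,218) with its grip at (390,210), and the brush lies between them at (317,235). I'll enlarge the crate and insert.

```bash
python3 - <<'E'
import cv2
im=cv2.imread('pics/top0.png')
a=cv2.resize(im[155:275,200:295],None,fx=4,fy=4,interpolation=cv2.INTER_CUBIC)
b=cv2.resize(im[185:251,355:420],None,fx=6,fy=6,interpolation=cv2.INTER_CUBIC)
import numpy as np
c=np.zeros((480,780,3),np.uint8);c[:480,:380]=a;c[:396,385:775]=b
cv2.imwrite('pics/crop.png',cv2.convertScaleAbs(c,alpha=1.3))
E
```

```text
(no output)
```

View pics/crop.png

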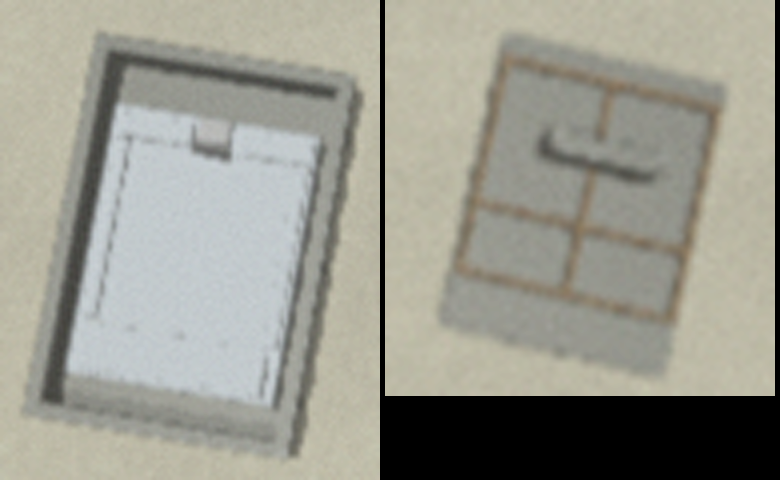

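The crop shows sharp outlines for both. The insert plate's corners are near (375,190), (412,199), (401,248) and (364,239), and the catch is at the top end of the crate. I'll fit poses to the silhouettes in both cameras.

```bash
cat > fit.py <<'E'
from h import *
from scipy.optimize import minimize
def mask(im,box):
    x0,y0,x1,y1=box
    lab=cv2.cvtColor(im,cv2.COLOR_RGB2LAB)[...,2].astype(float)
    return cv2.GaussianBlur(lab,(3,3),0)[y0:y1,x0:x1]
def pts(p,L,W,H):
    c,s=np.cos(p[2]),np.sin(p[2])
    return np.array([[p[0]+c*a-s*b,p[1]+s*a+c*b,z] for a in(-L/2,L/2) for b in(-W/2,W/2) for z in(0,H)])
def hullim(cam,P,box,S=8):
    x0,y0,x1,y1=box
    q=np.array([proj(cam,X) for X in P])
    h=cv2.convexHull(((q-[x0,y0]+.5)*S-.5).astype(np.float32))
    m=np.zeros(((y1-y0)*S,(x1-x0)*S),np.uint8)
    cv2.fillConvexPoly(m,np.round(h*16).astype(np.int32),255,shift=4)
    return cv2.resize(m,None,fx=1/S,fy=1/S,interpolation=cv2.INTER_AREA)/255.
def cost(p,obs,dims):
    e=0
    for cam,box,g in obs:
        m=cv2.GaussianBlur(hullim(cam,pts(p,*dims),box),(3,3),0)
        e+=np.mean((m-g)**2)*1e3
    return e
def run(ims,boxes,p0,dims,cams):
    obs=[]
    for cam in cams:
        l=mask(ims[cam],boxes[cam]);h=hullim(cam,pts(p0,*dims),boxes[cam])
        lo,hi=np.median(l[h<.1]),np.median(l[h>.9]);obs.append((cam,boxes[cam],np.clip((l-lo)/(hi-lo),0,1.)))
    best=min((minimize(cost,p0+np.array(d),args=(obs,dims),method='Nelder-Mead',options=dict(initial_simplex=[p0+np.array(d)+np.array(v) for v in([0,0,0],[8,0,0],[0,8,0],[0,0,.06])],xatol=.02,fatol=1e-4)) for d in([0,0,0],[3,3,.02])),key=lambda r:r.fun)
    return np.round(best.x,3),round(best.fun,2)
E
python3 - <<'E'
from fit import *
ims={c:cv2.imread(f'pics/{c}0.png')[:,:,::-1].copy() for c in('top','scene')}
p=[atz('top',uv,5)[:2] for uv in((375,190.5),(412,199.2),(401.2,248),(364,238.7))]
c=np.mean(p,0);v=p[0]+p[1]-p[2]-p[3];pi=np.r_[c,np.arctan2(v[1],v[0])];print(pi)
pc=np.r_[535,235,pi[2]]
for nm,p0,d,B in(('insert',pi,(170,130,5),dict(top=(355,180,420,257),scene=(205,198,275,256))),('crate',pc,(300,200,75),dict(top=(200,155,298,278),scene=(343,148,442,242)))):
    for cams in(['top'],['scene'],['top','scene']):print(nm,cams,*run(ims,B,p0,d,cams))
E
```

```text
[ 5.36062530e+02 -2.34872571e+02 -2.21899901e-01]
insert ['top'] [ 5.38080e+02 -2.31052e+02 -2.14000e-01] 56.51
insert ['scene'] [ 5.40497e+02 -2.31487e+02 -2.34000e-01] 91.97Traceback (most recent call last):
  File "<stdin>", line 7, in <module>
  File "fit.py", line 28, in run
    best=min((minimize(cost,p0+np.array(d),args=(obs,dims),method='Nelder-Mead',options=dict(initial_simplex=[p0+np.array(d)+np.array(v) for v in([0,0,0],[8,0,0],[0,8,0],[0,0,.06])],xatol=.02,fatol=1e-4)) for d in([0,0,0],[3,3,.02])),key=lambda r:r.fun)
  File "fit.py", line 28, in <genexpr>
    best=min((minimize(cost,p0+np.array(d),args=(obs,dims),method='Nelder-Mead',options=dict(initial_simplex=[p0+np.array(d)+np.array(v) for v in([0,0,0],[8,0,0],[0,8,0],[0,0,.06])],xatol=.02,fatol=1e-4)) for d in([0,0,0],[3,3,.02])),key=lambda r:r.fun)
              ~~~~~~~~^^^^^^^^^^^^^^^^^^^^^^^^^^^^^^^^^^^^^^^^^^^^^^^^^^^^^^^^^^^^^^^^^^^^^^^^^^^^^^^^^^^^^^^^^^^^^^^^^^^^^^^^^^^^^^^^^^^^^^^^^^^^^^^^^^^^^^^^^^^^^^^^^^^^^^^^^^^^^^^^^^^^^^^^^^^^^^^^^^^^^^
    res = _minimize_neldermead(fun, x0, args, callback, bounds=bounds,
                               **options)
    fxe = func(xe)
    fx = function(np.copy(x), *(wrapper_args + args))
  File "fit.py", line 20, in cost
    m=cv2.GaussianBlur(hullim(cam,pts(p,*dims),box),(3,3),0)
                       ~~~~~~^^^^^^^^^^^^^^^^^^^^^^
  File "fit.py", line 12, in hullim
    q=np.array([proj(cam,X) for X in P])
                ~~~~^^^^^^^
  File "h.py", line 16, in proj
    P=camera_params(cam);K=np.array(P['mtx']);c=np.array(P['R'])@X+np.array(P['t'])
ValueError: time passes only in moves, steps and waits
```

```bash
python3 - <<'E'
s=open('h.py').read()
s=s.replace("def snap","import functools\ncamera_params=functools.lru_cache(None)(camera_params)\ndef snap",1);open('h.py','w').write(s)
s=open('fit.py').read()
i=s.index('def mask');j=s.index('def pts')
s=s[:i]+'''def mask(im,box,h,wL):
    x0,y0,x1,y1=box;S=4
    lab=cv2.cvtColor((im/255.).astype(np.float32),cv2.COLOR_RGB2LAB)[y0:y1,x0:x1]*np.array([wL,1,1],np.float32)
    lab=cv2.GaussianBlur(cv2.resize(lab,None,fx=S,fy=S,interpolation=cv2.INTER_CUBIC),(5,5),0)
    H=cv2.resize(h,None,fx=S,fy=S)
    lo,hi=np.median(lab[H<.05],axis=0),np.median(lab[H>.95],axis=0)
    t=(np.linalg.norm(lab-lo,axis=2)>.5*np.linalg.norm(hi-lo)).astype(np.uint8)
    cs,_=cv2.findContours(t,cv2.RETR_EXTERNAL,cv2.CHAIN_APPROX_NONE);m=np.zeros_like(t)
    cv2.drawContours(m,[max(cs,key=cv2.contourArea)],-1,255,-1)
    return cv2.resize(m,None,fx=1/S,fy=1/S,interpolation=cv2.INTER_AREA)/255.
'''+s[j:]
i=s.index("        l=mask");j=s.index("    best=")
s=s[:i]+'''        g=mask(ims[cam],boxes[cam],hullim(cam,pts(p0,*dims),boxes[cam]),wL)
        obs.append((cam,boxes[cam],g))
'''+s[j:]
s=s.replace("def run(ims,boxes,p0,dims,cams)","def run(ims,boxes,p0,dims,cams,wL)").replace("cv2.GaussianBlur(hullim(cam,pts(p,*dims),box),(3,3),0)","hullim(cam,pts(p,*dims),box)")
open('fit.py','w').write(s)
E
cat > f1.py <<'E'
from fit import *
ims={c:cv2.imread(f'pics/{c}0.png')[:,:,::-1].copy() for c in('top','scene')}
pi=np.array([538,-231,-.22]);pc=np.array([535,235,-.2])
for nm,p0,d,B in(('insert',pi,(170,130,5),dict(top=(355,180,420,257),scene=(205,198,275,256))),('crate',pc,(300,200,75),dict(top=(200,155,298,278),scene=(343,148,442,242)))):
  for wL in (1,.1):
    for cams in(['top'],['scene'],['top','scene']):print(nm,wL,cams,*run(ims,B,p0,d,cams,wL))
E
python3 f1.py
```

```text
insert 1 ['top'] [ 5.37294e+02 -2.33149e+02 -2.24000e-01] 2.1
insert 1 ['scene'] [ 5.40835e+02 -2.34159e+02 -2.23000e-01] 1.22
insert 1 ['top', 'scene'] [ 5.39104e+02 -2.33709e+02 -2.22000e-01] 10.46
insert 0.1 ['top'] [ 5.37297e+02 -2.33551e+02 -2.20000e-01] 2.07
insert 0.1 ['scene'] [ 5.39954e+02 -2.34493e+02 -2.22000e-01] 2.27
insert 0.1 ['top', 'scene'] [ 5.38309e+02 -2.33886e+02 -2.22000e-01] 7.72
crate 1 ['top'] [ 5.30461e+02  2.34786e+02 -1.58000e-01] 64.81
crate 1 ['scene'] [ 5.42304e+02  2.25551e+02 -1.49000e-01] 41.0
crate 1 ['top', 'scene'] [ 5.39891e+02  2.26232e+02 -1.50000e-01] 108.56
crate 0.1 ['top'] [ 5.3388e+02  2.2673e+02 -1.5100e-01] 16.55
crate 0.1 ['scene'] [ 5.39571e+02  2.26500e+02 -1.55000e-01] 34.4
crate 0.1 ['top', 'scene'] [ 5.35944e+02  2.27344e+02 -1.46000e-01] 54.57
```

```bash
cat > ov.py <<'E'
from fit import *
import sys
p=np.array([float(a) for a in sys.argv[1:4]]);d=float(sys.argv[4])
c,s=np.cos(p[2]),np.sin(p[2])
W=lambda x,y,z:np.array([p[0]+c*x-s*y,p[1]+s*x+c*y,z])
rect=lambda x0,x1,w,z:[(x0,-w/2,z),(x1,-w/2,z),(x1,w/2,z),(x0,w/2,z)]
L=[(rect(-150,150,200,75),(0,0,255)),(rect(-150,150,200,0),(0,255,255)),(rect(-145,145,190,75),(255,0,255)),
 (rect(-86.5+d,86+d,137,45),(0,200,0)),(rect(-86.5+d,-68.5+d,150,60),(255,0,0))]
out=[]
for cam,b,S in(('top',(200,155,298,278),4),('scene',(343,148,443,243),4)):
    im=cv2.imread(f'pics/{cam}0.png')[b[1]:b[3],b[0]:b[2]]
    o=cv2.convertScaleAbs(cv2.resize(im,None,fx=S,fy=S,interpolation=cv2.INTER_CUBIC),alpha=1.3)
    for q,col in L:
        u=np.array([(proj(cam,W(*k))-b[:2]+.5)*S-.5 for k in q])
        cv2.polylines(o,[np.round(u).astype(int)],True,col,1,cv2.LINE_AA)
    out.append(o)
h=max(o.shape[0] for o in out)
cv2.imwrite(sys.argv[5],np.hstack([cv2.copyMakeBorder(o,0,h-o.shape[0],0,0,cv2.BORDER_CONSTANT) for o in out]))
E
python3 ov.py 537 227 -.15 0 pics/ov1.png
```

```text
(no output)
```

View pics/ov1.png

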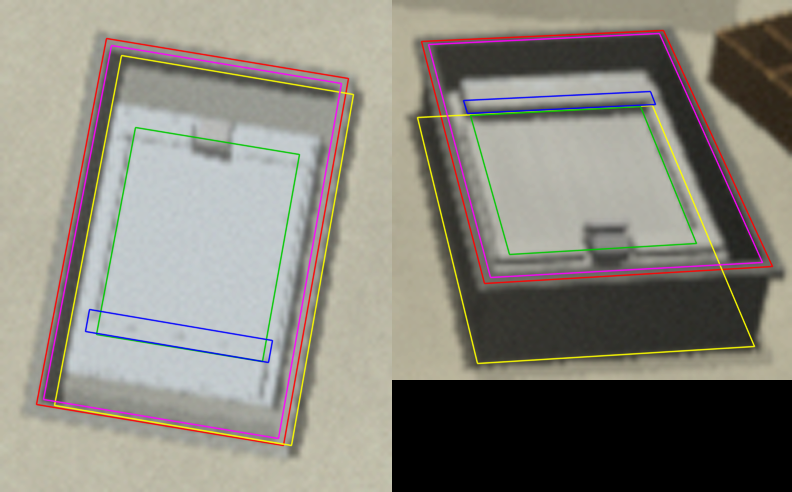

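The overlay shows the crate has a rim flange that stands out past the walls, at left x≈25 to right x≈357 in the crop. I'll add the flange to the model and refit.

```bash
cat > f2.py <<'E'
from fit import *
from scipy.optimize import minimize
ims={c:cv2.imread(f'pics/{c}0.png')[:,:,::-1].copy() for c in('top','scene')}
B=dict(top=(200,155,298,278),scene=(343,150,442,242))
def P(p):
    return np.vstack([pts(p[:3],300,200,0)[::2],pts(p[:3],300+2*p[3],200+2*p[3],75)[1::2]])
p0=np.array([540,228,-.17,6.])
obs={}
for cam in B:
    g=mask(ims[cam],B[cam],hullim(cam,P(p0),B[cam]),.1);obs[cam]=g
    cv2.imwrite(f'/tmp/m_{cam}.png',g*255)
def cost(p,cams):return sum(np.mean((hullim(c,P(p),B[c])-obs[c])**2)*1e3 for c in cams)
for cams in(['top'],['scene'],['top','scene']):
    r=minimize(cost,p0,args=(cams,),method='Nelder-Mead',options=dict(initial_simplex=[p0+np.array(v) for v in([0]*4,[8,0,0,0],[0,8,0,0],[0,0,.06,0],[0,0,0,4])],xatol=.02,fatol=1e-4))
    print(cams,np.round(r.x,3),round(r.fun,2))
E
python3 f2.py; python3 - <<'E'
import cv2,numpy as np
a=cv2.imread('/tmp/m_top.png');b=cv2.imread('/tmp/m_scene.png');b=cv2.copyMakeBorder(b,0,a.shape[0]-b.shape[0],0,0,0)
cv2.imwrite('pics/masks.png',cv2.resize(np.hstack([a,b]),None,fx=3,fy=3))
E
```

```text
['top'] [ 5.33585e+02  2.25973e+02 -1.46000e-01  4.02800e+00] 8.76
['scene'] [ 5.40925e+02  2.21263e+02 -1.58000e-01  1.16070e+01] 13.7
['top', 'scene'] [ 5.37297e+02  2.25201e+02 -1.55000e-01  6.57000e+00] 38.91[ WARN:0@0.382] global loadsave.cpp:1063 imwrite_ Unsupported depth image for selected encoder is fallbacked to CV_8U.
```

View pics/masks.png

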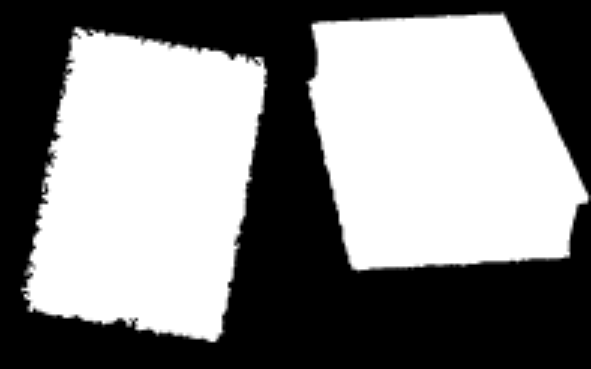

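```bash
cat > f3.py <<'E'
from fit import *
ims={c:cv2.imread(f'pics/{c}0.png')[:,:,::-1].copy() for c in('top','scene')}
B=dict(top=(198,152,300,280),scene=(338,145,450,246))
def P(p):
    return np.vstack([pts(p[:3],300+2*p[4],200+2*p[4],0)[::2],pts(p[:3],300+2*p[3],200+2*p[3],75)[1::2]])
p0=np.array([537,226,-.17,6.,0])
obs={}
for cam in B:
    g=mask(ims[cam],B[cam],hullim(cam,P(p0),B[cam]),.1 if cam=='scene' else .1)
    if cam=='scene': g[:,-1]=g[:,-1]
    S=8;G=(cv2.resize(g,None,fx=S,fy=S)>.5).astype(np.uint8);G=cv2.morphologyEx(G,cv2.MORPH_OPEN,np.ones((13,13),np.uint8))
    cs,_=cv2.findContours(G,cv2.RETR_EXTERNAL,cv2.CHAIN_APPROX_NONE);h=cv2.convexHull(max(cs,key=cv2.contourArea))
    print(cam,np.round(cv2.approxPolyDP(h,12,True)[:,0]/S+B[cam][:2],1).tolist())
    if cam=='scene':
        m=np.zeros_like(G);cv2.fillConvexPoly(m,h,255);g=cv2.resize(m,None,fx=1/S,fy=1/S,interpolation=cv2.INTER_AREA)/255.
    obs[cam]=g
def cost(p,cams):return sum(np.mean((hullim(c,P(p),B[c])-obs[c])**2)*1e3 for c in cams)
for cams in(['top'],['scene'],['top','scene']):
    r=minimize(cost,p0,args=(cams,),method='Nelder-Mead',options=dict(maxiter=600,initial_simplex=[p0+np.array(v) for v in([0]*5,[8,0,0,0,0],[0,8,0,0,0],[0,0,.06,0,0],[0,0,0,4,0],[0,0,0,0,4])],xatol=.02,fatol=1e-4))
    print(cams,np.round(r.x,3),round(r.fun,2))
E
python3 f3.py
```

```text
top [[225.9, 164.9], [287.5, 174.8], [287.8, 188.8], [273.9, 265.9], [271.6, 268.8], [210.0, 257.8], [210.0, 240.2]]
scene [[412.8, 154.8], [440.9, 214.5], [434.6, 235.2], [362.5, 239.5], [348.1, 182.1], [349.0, 158.2]]
['top'] [ 5.33889e+02  2.27992e+02 -1.48000e-01  3.39700e+00  3.22400e+00] 5.99
['scene'] [ 5.37562e+02  2.25502e+02 -1.61000e-01  9.13200e+00  5.11500e+00] 4.76
['top', 'scene'] [ 5.35013e+02  2.29582e+02 -1.50000e-01  4.04600e+00  6.77600e+00] 17.32
```

```bash
cat > f4.py <<'E'
from fit import *
for uv,z in(((412.8,154.8),75),((440.9,214.5),75),((349,158.2),75),((434.6,235.2),0),((362.5,239.5),0),((348.1,182.1),0)):print('scene',uv,z,np.round(atz('scene',uv,z),1))
for a,z in(((97,33),75),((358,82),75),((22,412),75),((293,457),75),((293,457),0),((358,82),0)):
    uv=(np.array(a)+.5)/4-.5+[200,155];print('top',uv,z,np.round(atz('top',uv,z),1))
for cam,b in(('top',(205,160,290,272)),('scene',(350,158,440,220))):
    im=cv2.imread(f'pics/{cam}0.png')[b[1]:b[3],b[0]:b[2]].astype(np.float32)
    lab=cv2.cvtColor(im/255,cv2.COLOR_BGR2LAB);S=6
    lab=cv2.GaussianBlur(cv2.resize(lab,None,fx=S,fy=S,interpolation=cv2.INTER_CUBIC),(9,9),0)
    print(cam,np.percentile(lab[...,0],[5,25,50,75,90]),lab[...,2].min(),lab[...,2].max())
    # frame: bluish/white
    m=((lab[...,0]>(62 if cam=='top' else 50))&(lab[...,2]<(2 if cam=='top' else 5))).astype(np.uint8)
    m=cv2.morphologyEx(m,cv2.MORPH_OPEN,np.ones((9,9)));cs,_=cv2.findContours(m,cv2.RETR_EXTERNAL,cv2.CHAIN_APPROX_NONE)
    k=cv2.convexHull(max(cs,key=cv2.contourArea));q=cv2.approxPolyDP(k,10,True)[:,0]
    uvs=(q+.5)/S-.5+b[:2]
    print([(np.round(u,1).tolist(),np.round(atz(cam,u,48)[:2],1).tolist()) for u in uvs])
    cv2.imwrite(f'/tmp/f_{cam}.png',m*255)
E
python3 f4.py; python3 ov.py 537.5 229 -.16 0 pics/ov2.png
python3 - <<'E'
import cv2,numpy as np
a=cv2.imread('/tmp/f_top.png');b=cv2.imread('/tmp/f_scene.png')
o=cv2.imread('pics/ov2.png');a=cv2.resize(a,None,fx=.35,fy=.35);b=cv2.resize(b,None,fx=.6,fy=.6)
c=np.zeros((600,800,3),np.uint8);c[:o.shape[0],:o.shape[1]]=o
c[360:360+a.shape[0],380:380+a.shape[1]]=a;c[380:380+min(b.shape[0],220),560:560+240]=cv2.resize(b,(240,165))if 0 else np.pad(cv2.resize(b,(240,165)),((0,b.shape[0]-165),(0,0),(0,0)))[:min(b.shape[0],220)]
cv2.imwrite('pics/ov2.png',c)
E
```

```text
scene (412.8, 154.8) 75 [403.8 356.4  75. ]
scene (440.9, 214.5) 75 [703.5 312.   75. ]
scene (349, 158.2) 75 [374.5 147.1  75. ]
scene (434.6, 235.2) 0 [705. 306.  -0.]
scene (362.5, 239.5) 0 [674.  100.7   0. ]
scene (348.1, 182.1) 0 [402.1 139.2   0. ]
top [223.875 162.875] 75 [704.5 311.   75. ]
top [289.125 175.125] 75 [667.6  97.7  75. ]
top [205.125 257.625] 75 [397. 359.  75.]
top [272.875 268.875] 75 [364.8 142.7  75. ]
top [272.875 268.875] 0 [364.  148.6   0. ]
top [289.125 175.125] 0 [680.8 101.6   0. ]
top [32.64599781 49.44141388 58.96220779 63.14102459 63.74323769] -3.3225296 9.431102
[([233.2, 190.4], [618.3, 281.5]), ([274.8, 197.1], [598.4, 144.7]), ([270.1, 230.6], [488.1, 157.0]), ([263.2, 252.6], [416.4, 177.3]), ([217.2, 246.4], [434.0, 326.9])]
scene [12.36662488 22.66075993 41.08774376 56.96760178 58.08571396] 0.4150412 18.36414
[([357.2, 171.8], [417.4, 163.2]), ([409.2, 173.8], [466.7, 321.4]), ([424.1, 208.4], [639.0, 295.3]), ([369.9, 211.6], [616.1, 138.5])]
```

View pics/ov2.png

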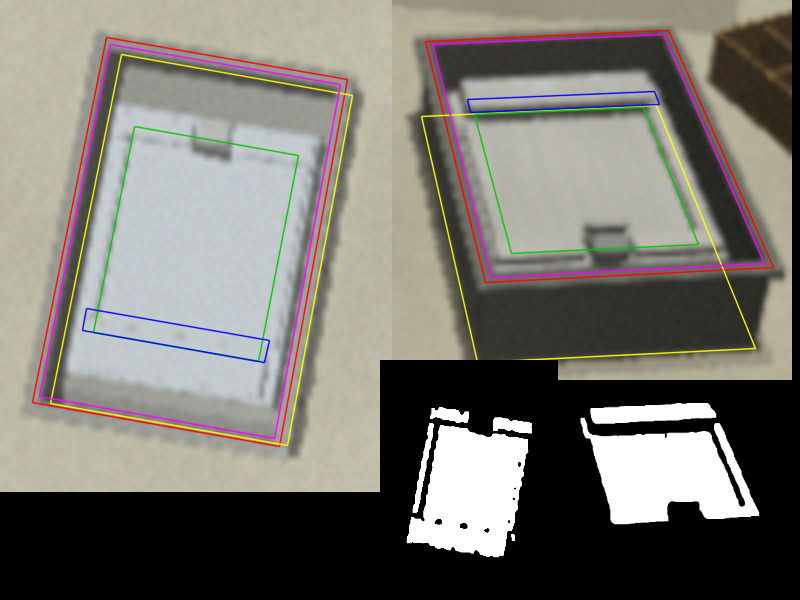

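The refit is close but still a few mm off. The frame features are clear: the lip strip is at about (463..650, 75..105) in the scene crop, and the floor is below it. I'll measure the frame directly.

```bash
cat > f5.py <<'E'
from fit import *
b=(350,158,440,220);S=6
m=cv2.imread('/tmp/f_scene.png',0)
n,l,st,_=cv2.connectedComponentsWithStats(m)
for i in range(1,n):
    if st[i,4]<500: continue
    cs,_=cv2.findContours((l==i).astype(np.uint8),cv2.RETR_EXTERNAL,cv2.CHAIN_APPROX_NONE)
    q=cv2.approxPolyDP(cv2.convexHull(cs[0]),8,True)[:,0];u=(q+.5)/S-.5+b[:2]
    for z in(45,51,60):print(i,st[i].tolist(),z,[np.round(atz('scene',a,z)[:2],1).tolist() for a in u])
b=(205,160,290,272)
m=cv2.imread('/tmp/f_top.png',0)
n,l,st,_=cv2.connectedComponentsWithStats(m)
for i in range(1,n):
    if st[i,4]<500: continue
    cs,_=cv2.findContours((l==i).astype(np.uint8),cv2.RETR_EXTERNAL,cv2.CHAIN_APPROX_NONE)
    q=cv2.approxPolyDP(cv2.convexHull(cs[0]),8,True)[:,0];u=(q+.5)/S-.5+b[:2]
    for z in(45,51,60):print('top',i,z,[np.round(atz('top',a,z)[:2],1).tolist() for a in u])
for cam in('scene','top'):
    snap(cam);print(cam,find('catch',cam)[:1],find('slot',cam)[:1],find('catch_end',cam)[:1],find('crate',cam)[:1])
E
python3 f5.py
```

```text
1 [68, 52, 284, 47, 9877] 45 [[450.6, 324.5], [429.2, 179.1], [397.1, 182.2], [419.6, 326.2]]
1 [68, 52, 284, 47, 9877] 51 [[458.5, 320.4], [437.3, 176.1], [405.3, 179.2], [427.7, 322.1]]
1 [68, 52, 284, 47, 9877] 60 [[470.3, 314.3], [449.3, 171.6], [417.7, 174.6], [439.9, 316.0]]
2 [46, 85, 402, 240, 58192] 45 [[413.3, 164.6], [462.8, 323.4], [635.8, 297.3], [612.7, 139.9]]
2 [46, 85, 402, 240, 58192] 51 [[421.5, 161.7], [470.6, 319.3], [642.3, 293.4], [619.4, 137.1]]
2 [46, 85, 402, 240, 58192] 60 [[433.7, 157.3], [482.3, 313.2], [652.1, 287.6], [629.4, 133.0]]
top 1 45 [[644.6, 296.7], [640.5, 238.3], [625.0, 238.9], [627.9, 298.3]]
top 1 51 [[643.6, 295.7], [639.6, 237.5], [624.1, 238.1], [627.0, 297.3]]
top 1 60 [[642.2, 294.1], [638.2, 236.3], [622.8, 236.9], [625.6, 295.7]]
top 2 45 [[626.7, 200.0], [632.0, 186.4], [624.4, 139.0], [607.8, 138.0], [610.7, 198.9]]
top 2 51 [[625.8, 199.3], [631.0, 185.8], [623.5, 138.5], [607.0, 137.5], [609.8, 198.3]]
top 2 60 [[624.5, 198.3], [629.7, 184.8], [622.2, 137.8], [605.7, 136.9], [608.6, 197.3]]
top 3 45 [[620.7, 293.6], [482.0, 311.9], [479.7, 320.0], [613.4, 301.6]]
top 3 51 [[619.9, 292.6], [481.7, 310.9], [479.4, 318.9], [612.6, 300.5]]
top 3 60 [[618.6, 291.1], [481.1, 309.2], [478.8, 317.2], [611.3, 299.0]]
top 4 45 [[618.7, 282.0], [598.8, 144.9], [488.3, 157.3], [416.5, 177.6], [414.5, 204.0], [434.1, 327.5], [473.7, 322.5]]
top 4 51 [[617.8, 281.1], [598.0, 144.4], [487.9, 156.8], [416.4, 177.0], [414.3, 203.3], [433.9, 326.3], [473.4, 321.4]]
top 4 60 [[616.6, 279.6], [596.8, 143.7], [487.3, 156.0], [416.2, 176.1], [414.2, 202.3], [433.6, 324.6], [472.9, 319.7]]
scene [] [(0.78, array([570.2, 223.5,  48.3]))] [(0.63, array([567.7, 225.3,  45.5]))] [(0.57, array([569.1, 228.5,  43.7]))]
top [(0.51, array([619. , 215.8,  56.2]))] [(0.75, array([533.4, 231.7,  43.9]))] [(0.67, array([533.7, 234.3,  43.4]))] []
```

Measured poses:
- **Crate:** about (537.5, 229.7), yaw −0.148.
- **Insert:** about (538.6, −233.8), yaw −0.222, with its grip at (563, −239).
- **Frame offset:** d looks like about −8.

Now I'll turn the tool and move above the grip.

Request:
{"method": "play_rows", "body": {
  "targets": [0,0,0,0,0,6.9,0,0,0,0,0,6.9,0,0,0,0,0,6.9,0,0,0,0,0,6.9,0,0,0,0,0,6.9,0,0,0,0,0,6.9,0,0,0,0,0,6.9,0,0,0,0,0,6.9,0,0,0,0,0,6.9,0,0,0,0,0,6.9,0,0,0,0,0,6.9,0,0,0,0,0,6.9,-0.03,0.022,0.004,0,0,0,-0.03,0.022,0.004,0,0,0,-0.03,0.022,0.004,0,0,0,-0.03,0.022,0.004,0,0,0,-0.03,0.022,0.004,0,0,0,-0.03,0.022,0.004,0,0,0,-0.03,0.022,0.004,0,0,0,-0.03,0.022,0.004,0,0,0],
  "claw": 0.08
}}

```text
time_s: 2.77
eef_pos: [332.4, 312.8, 372.8]
tcp_rot: [0.0, 0.781, 0.624, 0.0]
contact_force: [0.4, 0.0, -0.7]
grip_width: 0.941
gripper_force: 0.0
```

Request:
{"method": "play_rows", "body": {
  "targets": [-0.03,0.022,0.004,0,0,0,-0.03,0.022,0.004,0,0,0,-0.03,0.022,0.004,0,0,0,-0.03,0.022,0.004,0,0,0,-0.03,0.022,0.004,0,0,0,-0.03,0.022,0.004,0,0,0,-0.03,0.022,0.004,0,0,0,-0.03,0.022,0.004,0,0,0,-0.03,0.022,0.004,0,0,0,-0.03,0.022,0.004,0,0,0,-0.03,0.022,0.004,0,0,0,-0.03,0.022,0.004,0,0,0,-0.03,0.022,0.004,0,0,0,-0.03,0.022,0.004,0,0,0,-0.03,0.022,0.004,0,0,0,-0.03,0.022,0.004,0,0,0,0,0,0,0,0,0]
}}

```text
time_s: 4.18
eef_pos: [570.8, -237.4, 308.2]
tcp_rot: [0.002, 0.783, 0.622, -0.0]
contact_force: [-0.8, 0.8, -1.0]
grip_width: 0.937
gripper_force: 0.0
```

```bash
cat > st.py <<'E'
from h import *
s=readout.read_state();q=s['tcp_rot'];R=Rn.from_quat([q[1],q[2],q[3],q[0]]).as_matrix()
def delta(R,dp): return np.round(R.T@np.array(dp),1)
if __name__=='__main__':
    g=s['eef_pos']+155*R[:,2]
    print(round(s['time_s'],2),np.round(s['eef_pos'],1),'grasp',np.round(g,1),'\n',np.round(R,3).tolist(),np.round(s['contact_force'],2),np.round(s['wrist_torque'],2),s['grip_width'],s['gripper_force'],np.round(s['joints'],2))
E
python3 -c "
from st import *
import runpy;runpy.run_module('st',run_name='__main__')
print(delta(R,np.array([563,-239.3,41])-(s['eef_pos']+155*R[:,2])))
snap('scene','s1.png')"
python3 -c "
import cv2
im=cv2.imread('pics/s1.png')[130:260,180:310];cv2.imwrite('pics/s1c.png',cv2.resize(im,None,fx=4,fy=4,interpolation=2))"
```

```text
4.18 [ 570.8 -237.4  308.2] grasp [ 571.2 -238.   153.2] 
 [[0.225, 0.974, 0.002], [0.974, -0.225, -0.004], [-0.003, 0.003, -1.0]] [-0.83  0.85 -0.96] [ 0.   -0.06  0.01] 0.9368095906624206 0.0 [-0.51  0.3   1.71 -0.    1.13 -0.28]
[ -2.8  -8.  112.2]
```

View pics/s1c.png

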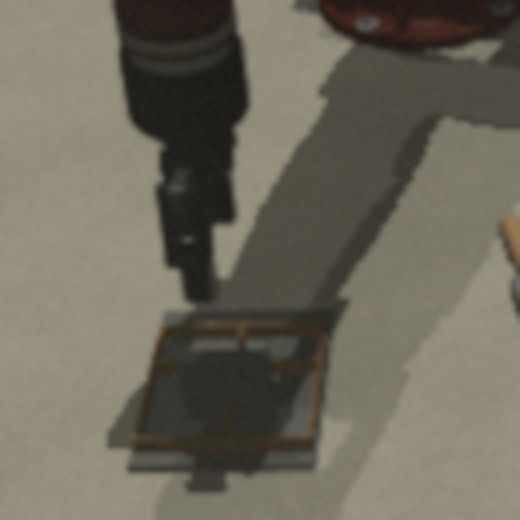

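The gripper hovers straight above the insert at about (190,290) in the crop, with the slab below it. I'll descend, close and check.

Request:
{"method": "play_rows", "body": {
  "targets": [-0.0005,-0.0016,0.02,0,0,0,-0.0005,-0.0016,0.02,0,0,0,-0.0006,-0.0016,0.02,0,0,0,-0.0006,-0.0016,0.02,0,0,0,-0.0006,-0.0016,0.016,0,0,0,0,0,0.01,0,0,0,0,0,0.006,0,0,0,0,0,0,0,0,0]
}}

```text
time_s: 4.9
eef_pos: [560.2, -231.6, 195.5]
tcp_rot: [-0.001, 0.781, 0.624, -0.0]
contact_force: [0.4, 0.3, -0.6]
grip_width: 0.936
gripper_force: 0.0
```

Request:
{"method": "play_rows", "body": {
  "targets": [0,0,0,0,0,0,0,0,0,0,0,0,0,0,0,0,0,0,0,0,0,0,0,0,0,0,0,0,0,0,0,0,0,0,0,0,0,0,0,0,0,0,0,0,0,0,0,0],
  "claw": 0.0,
  "newtons": 60
}}

```text
time_s: 5.57
eef_pos: [561.4, -232.9, 197.6]
tcp_rot: [0.001, 0.781, 0.624, 0.0]
contact_force: [1.1, 0.1, 3.6]
grip_width: 0.13
gripper_force: 59.8
```

```bash
python3 st.py
```

```text
5.57 [ 561.4 -232.9  197.6] grasp [ 561.7 -233.1   42.6] 
 [[0.221, 0.975, 0.002], [0.975, -0.221, -0.001], [-0.001, 0.002, -1.0]] [1.1  0.14 3.62] [-0.   -0.11  0.02] 0.1297661964684375 59.772759675979614 [-0.51  0.43  1.77  0.    0.94 -0.29]
```

The grip is firm: 13% opening is about 11 mm, and the force is 60 N. It sits about 6 mm off centre along the slab, which I'll account for. Lifting now.

Request:
{"method": "play_rows", "body": {
  "targets": [0,0,-0.005,0,0,0,0,0,-0.01,0,0,0,0,0,-0.015,0,0,0,0,0,-0.02,0,0,0,0,0,-0.02,0,0,0,0,0,-0.02,0,0,0,0,0,-0.02,0,0,0,0,0,-0.015,0,0,0,0,0,-0.01,0,0,0,0,0,-0.005,0,0,0,0,0,0,0,0,-2.1,0,0,0,0,0,-2.1,0,0,0,0,0,0,0,0,0,0,0,0,0,0,0,0,0,0]
}}

```text
time_s: 6.82
eef_pos: [560.4, -232.4, 335.7]
tcp_rot: [-0.001, 0.758, 0.652, -0.0]
contact_force: [0.3, -0.2, -2.0]
grip_width: 0.133
gripper_force: 58.9
```

```bash
cat > plan.py <<'E'
from st import *
import sys
C=np.array([537.5,229.7,0]);yaw=-.148
Rc=Rn.from_euler('z',yaw).as_matrix()
G=np.array([25,5.8,42.6])
def target(ex,ez,th,ey=0):
    Ri=Rc@Rn.from_euler('y',-th,degrees=True).as_matrix()
    p=C+Rc@np.array([ex,ey,ez])+Ri@(G-np.array([-85,0,0]))
    Rt=np.c_[Ri[:,1],Ri[:,0],-Ri[:,2]]
    return p,Rt
def where():
    g=s['eef_pos']+155*R[:,2];Ri=np.c_[R[:,1],R[:,0],-R[:,2]]
    E=Rc.T@(g-Ri@(G-np.array([-85,0,0]))-C);Z=Ri[:,2]
    e=Rn.from_matrix(Rc.T@Ri).as_euler('zyx',degrees=True)
    print('t',round(s['time_s'],2),'edge in crate',np.round(E,1),'yaw,tilt,roll',np.round(e*[1,-1,1],2),'F crate',np.round(Rc.T@s['contact_force'],2),'grip',round(s['grip_width'],3))
def move(ex,ez,th,ey=0):
    p,Rt=target(ex,ez,th,ey)
    g=s['eef_pos']+155*R[:,2]
    print('grasp-pt shift tool mm',np.round(R.T@(p-g),1),'world',np.round(p-g,1),'TCP shift tool',np.round(R.T@(p-155*Rt[:,2]-s['eef_pos']),1),'rotvec',np.round(Rn.from_matrix(R.T@Rt).as_rotvec(degrees=True),2))
E
python3 -c "
from plan import *
where();move(-60,130,0);move(-60,130,10)
snap('scene','s2.png')
cv2.imwrite('pics/s2c.png',cv2.resize(cv2.imread('pics/s2.png')[80:260,150:350],None,fx=3,fy=3,interpolation=2))"
```

```text
t 6.82 edge in crate [ -19.6 -459.   138.3] yaw,tilt,roll [-0.15 -0.1   0.04] F crate [ 0.3  -0.14 -2.05] grip 0.133
grasp-pt shift tool mm [459.2 -41.7   8.5] world [ 27.7 460.3  -8.1] TCP shift tool [459.3 -42.    8.5] rotvec [-0.1  -0.04 -0.15]
grasp-pt shift tool mm [459.2 -50.8  -9.9] world [ 18.7 461.6  10.3] TCP shift tool [459.3 -78.   -7.5] rotvec [-10.1   -0.03  -0.15]
```

View pics/s2c.png

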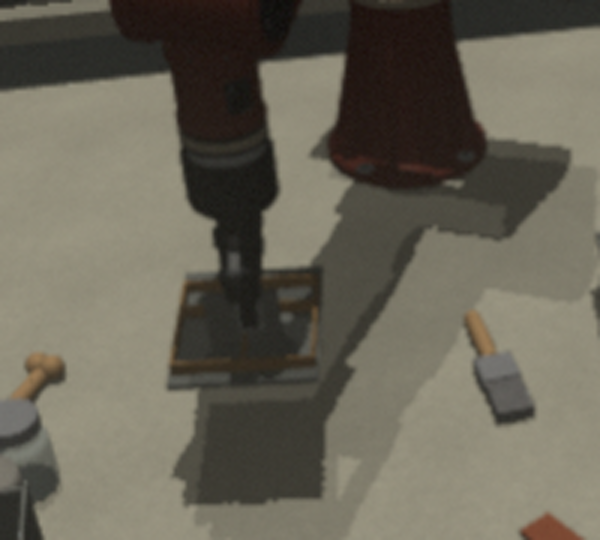

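The insert hangs level from the gripper at about (245,320) in the crop. The brush is clear on the right. Carrying it over the crate.

Request:
{"method": "play_rows", "body": {
  "targets": [0.01,0,0,0,0,0,0.02,-0.002,0,0,0,0,0.028,-0.0028,0,0,0,0,0.028,-0.0028,0,0,0,0,0.028,-0.0028,0,0,0,0,0.028,-0.0028,0,0,0,0,0.028,-0.0028,0,0,0,0,0.028,-0.0028,0,0,0,0,0.028,-0.0028,0,0,0,0,0.028,-0.0028,0,0,0,0,0.028,-0.0028,0,0,0,0,0.028,-0.0028,0,0,0,0,0.028,-0.0028,0,0,0,0,0.028,-0.0028,0,0,0,0,0.028,-0.0028,0,0,0,0,0.028,-0.0028,0,0,0,0,0.024,-0.0008,0,0,0,0,0.013,0,0,0,0,0,0,0,0,0,0,0,0,0,0,0,0,0]
}}

```text
time_s: 8.53
eef_pos: [587.5, 228.1, 336.5]
tcp_rot: [0.0, 0.758, 0.653, -0.001]
contact_force: [0.8, -0.0, -1.3]
grip_width: 0.134
gripper_force: 58.8
```

Request:
{"method": "play_rows", "body": {
  "targets": [0,-0.004,-0.001,-1,0,0,0,-0.0045,-0.001,-2,0,0,0,-0.0045,-0.001,-2,0,0,0,-0.0045,-0.001,-2,0,0,0,-0.0045,-0.001,-2,0,0,0,-0.004,-0.001,-1,0,0,0,0,0,0,0,0,0,0,0,0,0,0,0,0,0,0,0,0]
}}

```text
time_s: 9.28
eef_pos: [561.8, 230.9, 340.9]
tcp_rot: [0.066, 0.755, 0.649, 0.057]
contact_force: [0.5, 0.1, -2.7]
grip_width: 0.128
gripper_force: 58.8
```

```bash
python3 -c "
from plan import *
where();move(-60,80,10);move(-60,52,10)"
```

```text
t 9.28 edge in crate [-50.2  -0.8 127.2] yaw,tilt,roll [-0.16  9.99 -0.03] F crate [ 0.5   0.18 -2.69] grip 0.128
grasp-pt shift tool mm [  1.1 -17.9  44.8] world [ -9.6   2.5 -47.2] TCP shift tool [  1.  -17.9  44.8] rotvec [-0.01  0.03 -0.15]
grasp-pt shift tool mm [  1.1 -22.7  72.4] world [ -9.6   2.5 -75.2] TCP shift tool [  1.  -22.8  72.4] rotvec [-0.01  0.03 -0.15]
```

Request:
{"method": "play_rows", "body": {
  "targets": [0,-0.001,0.002,0,0,0,0,-0.003,0.007,0,0,0,0.001,-0.003,0.008,0,0,0,0,-0.003,0.008,0,0,0,0,-0.003,0.008,0,0,0,0,-0.003,0.007,0,0,0,0,-0.002,0.005,0,0,0,0,0,0,0,0,0,0,0,0,0,0,0]
}}

```text
time_s: 10.03
eef_pos: [551.8, 234.0, 292.7]
tcp_rot: [0.066, 0.755, 0.65, 0.056]
contact_force: [-0.1, 0.3, -0.9]
grip_width: 0.131
gripper_force: 58.7
```

```bash
python3 -c "
from plan import *
where();move(-60,52,10)
a=snap('top','t3.png');b=snap('scene','s3.png')
a=cv2.imread('pics/t3.png')[150:280,195:300];b=cv2.imread('pics/s3.png')[130:255,335:455]
a=cv2.resize(a,None,fx=3.6,fy=3.6,interpolation=2);b=cv2.resize(b,None,fx=3.4,fy=3.4,interpolation=2)
h=max(a.shape[0],b.shape[0]);f=lambda o:cv2.copyMakeBorder(o,0,h-o.shape[0],0,0,0)
cv2.imwrite('pics/c3.png',cv2.convertScaleAbs(np.hstack([f(a),f(b)]),alpha=1.4))
# predicted insert corners
p,Rt=target(-60,80,10);Ri=Rc@Rn.from_euler('y',-10,degrees=True).as_matrix()
"
```

```text
t 10.03 edge in crate [-60.7   0.5  79. ] yaw,tilt,roll [-0.1   9.94 -0.05] F crate [-0.17  0.25 -0.9 ] grip 0.131
grasp-pt shift tool mm [-0.4 -4.  26.6] world [  0.6  -0.5 -26.9] TCP shift tool [-0.5 -4.2 26.6] rotvec [-0.06  0.05 -0.09]
```

View pics/c3.png

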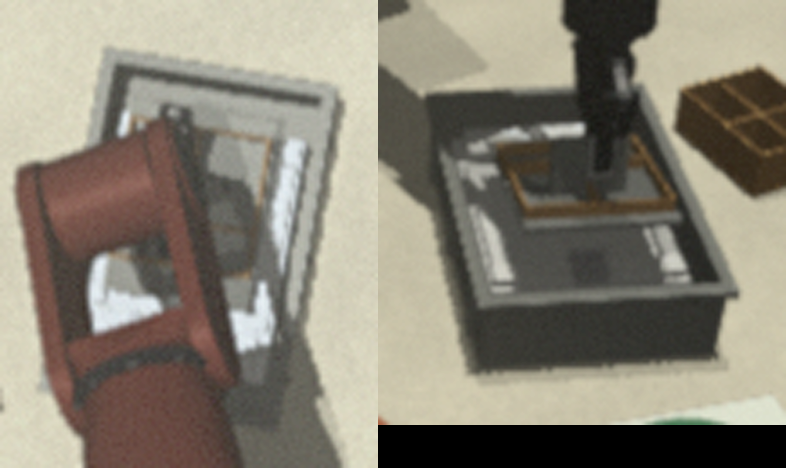

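```bash
python3 -c "
from plan import *
a=np.array([atz('scene',u,109) for u in((378.2,194.6),(424.4,193.9))])
print(np.round((a-C)@Rc,1))
# frame features scene, crate coords
for z,P in((60,[(470.3,314.3),(449.3,171.6)]),(45,[(627.9,298.3),(607.8,138)])):print(np.round((np.c_[np.array(P),[z,z]]-C)@Rc,1))
"
```

```text
[[ 92.  -60.  109. ]
 [100.1  68.8 109. ]]
[[-78.9  73.8  60. ]
 [-78.7 -70.5  60. ]]
[[ 79.3  81.2  45. ]
 [ 83.1 -80.3  45. ]]
```

```bash
cat > br.py <<'E'
from plan import *
def corners(f,b):
    S=4;im=cv2.imread(f)[b[1]:b[3],b[0]:b[2]].astype(np.float32)/255
    lab=cv2.cvtColor(cv2.GaussianBlur(cv2.resize(im,None,fx=S,fy=S,interpolation=cv2.INTER_CUBIC),(5,5),0),cv2.COLOR_BGR2LAB)
    m=(lab[...,1]>5).astype(np.uint8)   # reddish
    n,l,st,_=cv2.connectedComponentsWithStats(m,connectivity=8);i=1+np.argmax(st[1:,4])
    v,u=np.nonzero(l==i);print(st[i].tolist(),np.percentile(lab[...,1],[50,90,99]))
    out=[]
    for w in((-1,1),(1,1)):
        k=u*w[0]+v*w[1];sel=k>=k.max()-1;out.append((np.array([u[sel].mean(),v[sel].mean()])+.5)/S-.5+b[:2])
    return out
def report(f,b,o,Rw,z0,tilt):
    for c,loc in zip(corners(f,b),((71,-65,17),(71,65,17))):
        X=o+Rw@np.array(loc);w=atz('scene',c,X[2]-8)  # face spans z5..17
        q=Rw.T@(atz('scene',c,(o+Rw@np.array([71,0,5]))[2])-o);print(f,np.round(c,1),'in insert frame',np.round(q,1))
report('pics/scene0.png',(205,198,275,256),np.array([538.6,-233.8,0]),Rn.from_euler('z',-.222).as_matrix(),0,0)
g=s['eef_pos']+155*R[:,2];Ri=np.c_[R[:,1],R[:,0],-R[:,2]];o=g-Ri@G
report('pics/s3.png',(366,162,432,206),o,Ri,0,0)
E
python3 br.py
```

```text
Traceback (most recent call last):
  File "br.py", line 16, in <module>
    report('pics/scene0.png',(205,198,275,256),np.array([538.6,-233.8,0]),Rn.from_euler('z',-.222).as_matrix(),0,0)
    ~~~~~~^^^^^^^^^^^^^^^^^^^^^^^^^^^^^^^^^^^^^^^^^^^^^^^^^^^^^^^^^^^^^^^^^^^^^^^^^^^^^^^^^^^^^^^^^^^^^^^^^^^^^^^^^
  File "br.py", line 13, in report
    for c,loc in zip(corners(f,b),((71,-65,17),(71,65,17))):
                     ~~~~~~~^^^^^
  File "br.py", line 6, in corners
    n,l,st,_=cv2.connectedComponentsWithStats(m,connectivity=8);i=1+np.argmax(st[1:,4])
                                                                    ~~~~~~~~~^^^^^^^^^^
ValueError: attempt to get argmax of an empty sequence
```

```bash
sed -i 's/m=(lab\[...,1\]>5)/A=lab[...,1];m=(A>.5*np.median(A)+.5*np.percentile(A,99))/' br.py; python3 br.py
```

```text
[33, 49, 196, 130, 7240] [-1.453125    0.765625    2.60015625]
pics/scene0.png [213.8 241.1] in insert frame [ 65. -61.   5.]
pics/scene0.png [256.8 241.3] in insert frame [67.3 59.5  5. ]
[25, 30, 203, 99, 4693] [-0.640625  1.796875  3.28125 ]
pics/s3.png [378.  193.3] in insert frame [ 68.4 -61.3   5.5]
pics/s3.png [421.3 191.3] in insert frame [69.6 61.2  5.2]
```

Camera and kinematics agree to about 1 mm laterally. Lowering the hooking edge just beyond the lip.

Request:
{"method": "play_rows", "body": {
  "targets": [0,-0.0005,0.004,0,0,0,0,-0.0008,0.005,0,0,0,0,-0.0008,0.005,0,0,0,0,-0.0008,0.005,0,0,0,0,-0.0006,0.004,0,0,0,0,-0.0005,0.003,0,0,0,0,0,0.001,0,0,0,0,0,0,0,0,0,0,0,0,0,0,0]
}}

```text
time_s: 10.88
eef_pos: [552.9, 233.9, 266.1]
tcp_rot: [0.066, 0.755, 0.65, 0.057]
contact_force: [0.2, 0.1, -2.9]
grip_width: 0.132
gripper_force: 58.9
```

```bash
python3 -c "
from plan import *
where();move(-60,47,10)"
```

```text
t 10.88 edge in crate [-59.4   0.7  52.4] yaw,tilt,roll [-0.1  10.01 -0.02] F crate [ 0.2   0.18 -2.89] grip 0.132
grasp-pt shift tool mm [-0.6 -1.5  5.2] world [-0.7 -0.5 -5.4] TCP shift tool [-0.6 -1.5  5.2] rotvec [ 0.01  0.02 -0.1 ]
```

Request:
{"method": "play_rows", "body": {
  "targets": [0,-0.0003,0.0015,0,0,0,0,-0.0003,0.0015,0,0,0,0,-0.0002,0.001,0,0,0,0,-0.0002,0.001,0,0,0,0,0,0,0,0,0,0,0,0,0,0,0]
}}

```text
time_s: 11.38
eef_pos: [552.6, 233.9, 260.9]
tcp_rot: [0.066, 0.755, 0.65, 0.057]
contact_force: [-0.1, 0.8, -2.0]
grip_width: 0.132
gripper_force: 58.9
```

```bash
python3 -c "
from plan import *
where();move(-80,47,10)"
```

```text
t 11.38 edge in crate [-59.7   0.7  47.2] yaw,tilt,roll [-0.1   9.99 -0.02] F crate [-0.2   0.78 -2.02] grip 0.132
grasp-pt shift tool mm [ -0.5 -20.   -3.4] world [-20.1   2.5  -0.2] TCP shift tool [ -0.6 -20.   -3.4] rotvec [-0.01  0.02 -0.1 ]
```

Request:
{"method": "play_rows", "body": {
  "targets": [0,-0.0002,0.001,0,0,0,0,-0.001,-0.0002,0,0,0,0,-0.002,-0.0003,0,0,0,0,-0.002,-0.0004,0,0,0,0,-0.002,-0.0003,0,0,0,0,-0.001,-0.0002,0,0,0,0,0,0,0,0,0,0,0,0,0,0,0]
}}

```text
time_s: 12.05
eef_pos: [544.5, 235.1, 260.0]
tcp_rot: [0.066, 0.755, 0.65, 0.057]
contact_force: [-0.2, -0.5, -2.5]
grip_width: 0.127
gripper_force: 58.9
```

```bash
python3 -c "
from plan import *
where();move(-80,46,10)"
```

```text
t 12.05 edge in crate [-67.8   0.7  46.3] yaw,tilt,roll [-0.1  10.01 -0.02] F crate [-0.11 -0.52 -2.51] grip 0.127
grasp-pt shift tool mm [ -0.6 -12.   -1.8] world [-12.1   1.2  -0.3] TCP shift tool [ -0.6 -12.   -1.8] rotvec [ 0.01  0.01 -0.1 ]
```

Still free. I'll keep sliding in small steps and watch the x force.

Request:
{"method": "play_rows", "body": {
  "targets": [0,-0.001,-0.0002,0,0,0,0,-0.0015,-0.0002,0,0,0,0,-0.0015,-0.0003,0,0,0,0,-0.0015,-0.0002,0,0,0,0,-0.0015,-0.0003,0,0,0,0,-0.001,-0.0002,0,0,0,0,0,0,0,0,0]
}}

```text
time_s: 12.63
eef_pos: [536.3, 236.3, 259.8]
tcp_rot: [0.066, 0.755, 0.65, 0.057]
contact_force: [-0.1, 0.1, -2.3]
grip_width: 0.129
gripper_force: 58.9
```

Request:
{"method": "play_rows", "body": {
  "targets": [0,-0.001,-0.0002,0,0,0,0,-0.001,-0.0002,0,0,0,0,-0.001,-0.0002,0,0,0,0,-0.001,-0.0001,0,0,0,0,-0.001,-0.0002,0,0,0,0,0,0,0,0,0]
}}

```text
time_s: 13.13
eef_pos: [531.3, 237.1, 259.9]
tcp_rot: [0.066, 0.755, 0.65, 0.057]
contact_force: [0.4, 1.2, -2.8]
grip_width: 0.132
gripper_force: 58.9
```

```bash
python3 -c "
from plan import *
where();move(-90,46,10)"
```

```text
t 13.13 edge in crate [-81.3   0.7  46.2] yaw,tilt,roll [-0.1   9.98 -0.02] F crate [ 0.2   1.28 -2.76] grip 0.132
grasp-pt shift tool mm [-0.5 -8.7 -1.3] world [-8.7  0.8 -0.2] TCP shift tool [-0.6 -8.7 -1.3] rotvec [-0.02  0.02 -0.1 ]
```

Request:
{"method": "play_rows", "body": {
  "targets": [0,-0.001,-0.0002,0,0,0,0,-0.001,-0.0002,0,0,0,0,-0.001,-0.0002,0,0,0,0,-0.001,-0.0001,0,0,0,0,-0.001,-0.0002,0,0,0,0,-0.001,-0.0002,0,0,0,0,0,0,0,0,0]
}}

```text
time_s: 13.72
eef_pos: [525.3, 238.0, 259.9]
tcp_rot: [0.066, 0.755, 0.65, 0.057]
contact_force: [-0.7, -0.6, -2.1]
grip_width: 0.133
gripper_force: 58.9
```

Request:
{"method": "play_rows", "body": {
  "targets": [0,-0.001,-0.0002,0,0,0,0,-0.001,-0.0002,0,0,0,0,0,0,0,0,0]
}}

```text
time_s: 13.97
eef_pos: [523.3, 238.3, 260.0]
tcp_rot: [0.066, 0.755, 0.65, 0.057]
contact_force: [0.8, 0.6, -2.5]
grip_width: 0.131
gripper_force: 58.9
```

Request:
{"method": "play_rows", "body": {
  "targets": [0,-0.001,-0.0002,0,0,0,0,-0.001,-0.0002,0,0,0,0,0,0,0,0,0]
}}

```text
time_s: 14.22
eef_pos: [521.3, 238.6, 260.0]
tcp_rot: [0.066, 0.755, 0.65, 0.057]
contact_force: [-0.5, -0.8, -2.9]
grip_width: 0.134
gripper_force: 58.9
```

```bash
python3 -c "
from plan import *
where();move(-100,46,10)"
```

```text
t 14.22 edge in crate [-91.4   0.7  46.3] yaw,tilt,roll [-0.1   9.98 -0.02] F crate [-0.36 -0.84 -2.9 ] grip 0.134
grasp-pt shift tool mm [-0.6 -8.5 -1.2] world [-8.6  0.7 -0.3] TCP shift tool [-0.6 -8.6 -1.2] rotvec [-0.02  0.02 -0.1 ]
```

Request:
{"method": "play_rows", "body": {
  "targets": [0,-0.001,-0.0002,0,0,0,0,-0.001,-0.0002,0,0,0,0,0,0,0,0,0]
}}

```text
time_s: 14.47
eef_pos: [519.3, 238.9, 260.1]
tcp_rot: [0.066, 0.755, 0.65, 0.057]
contact_force: [0.6, -0.7, -1.9]
grip_width: 0.132
gripper_force: 58.9
```

Request:
{"method": "play_rows", "body": {
  "targets": [0,-0.001,-0.0002,0,0,0,0,0,0,0,0,0]
}}

```text
time_s: 14.63
eef_pos: [518.3, 239.0, 260.2]
tcp_rot: [0.066, 0.755, 0.65, 0.057]
contact_force: [0.5, 0.0, -2.9]
grip_width: 0.131
gripper_force: 58.9
```

Request:
{"method": "play_rows", "body": {
  "targets": [0,-0.001,-0.0002,0,0,0,0,0,0,0,0,0]
}}

```text
time_s: 14.8
eef_pos: [517.7, 239.2, 260.4]
tcp_rot: [0.066, 0.755, 0.65, 0.057]
contact_force: [1.5, 0.5, -4.1]
grip_width: 0.13
gripper_force: 58.7
```

Request:
{"method": "play_rows", "body": {
  "targets": [0,-0.001,-0.0002,0,0,0,0,0,0,0,0,0]
}}

```text
time_s: 14.97
eef_pos: [517.1, 239.2, 260.7]
tcp_rot: [0.067, 0.755, 0.65, 0.058]
contact_force: [3.6, -1.0, -3.4]
grip_width: 0.131
gripper_force: 58.6
```

```bash
python3 -c "
from plan import *
where()"
```

```text
t 14.97 edge in crate [-95.    0.8  46.8] yaw,tilt,roll [-0.08 10.16  0.  ] F crate [ 3.66 -0.47 -3.35] grip 0.131
```

Contact with the end wall at edge x≈−95, which means d≈−8, with about 3.7 N. I'll turn down to 7° about the edge and confirm with another light push.

Request:
{"method": "play_rows", "body": {
  "targets": [0,0.0017,0.001,0.5,0,0,0,0.0017,0.001,0.5,0,0,0,0.0017,0.001,0.5,0,0,0,0.0017,0.001,0.5,0,0,0,0.0017,0.001,0.5,0,0,0,0.0017,0.001,0.5,0,0,0,0,0,0,0,0,0,0,0,0,0,0]
}}

```text
time_s: 15.63
eef_pos: [528.2, 237.6, 256.3]
tcp_rot: [0.047, 0.757, 0.651, 0.04]
contact_force: [4.8, -3.0, -1.3]
grip_width: 0.129
gripper_force: 58.9
```

```bash
python3 -c "
from plan import *
where()"
```

```text
t 15.63 edge in crate [-95.2   0.8  46.6] yaw,tilt,roll [-0.11  7.08  0.01] F crate [ 5.2  -2.3  -1.28] grip 0.129
```

Confirmed: 5 N at the same place. Lowering the edge to the floor and turning down to about 4°.

Request:
{"method": "play_rows", "body": {
  "targets": [0,0.0017,0.0013,0.5,0,0,0,0.0017,0.0013,0.5,0,0,0,0.0017,0.0013,0.5,0,0,0,0,0,0,0,0]
}}

```text
time_s: 15.97
eef_pos: [533.7, 236.8, 253.1]
tcp_rot: [0.037, 0.757, 0.651, 0.032]
contact_force: [5.1, -1.7, 0.5]
grip_width: 0.128
gripper_force: 59.3
```

Request:
{"method": "play_rows", "body": {
  "targets": [0,0.0017,0.001,0.5,0,0,0,0.0017,0.001,0.5,0,0,0,0.0017,0.001,0.5,0,0,0,0,0,0,0,0]
}}

```text
time_s: 16.3
eef_pos: [538.8, 236.2, 250.9]
tcp_rot: [0.027, 0.758, 0.652, 0.023]
contact_force: [3.0, -2.1, 3.0]
grip_width: 0.13
gripper_force: 59.7
```

```bash
python3 -c "
from plan import *
where()"
```

```text
t 16.3 edge in crate [-95.4   1.1  46. ] yaw,tilt,roll [-0.12  4.07  0.03] F crate [ 3.28 -1.65  3.05] grip 0.13
```

Request:
{"method": "play_rows", "body": {
  "targets": [0,0.0017,0.001,0.5,0,0,0,0.0017,0.001,0.5,0,0,0,0.0017,0.001,0.5,0,0,0,0,0,0,0,0]
}}

```text
time_s: 16.63
eef_pos: [544.0, 235.3, 247.8]
tcp_rot: [0.017, 0.758, 0.652, 0.015]
contact_force: [5.2, -2.4, 3.2]
grip_width: 0.13
gripper_force: 59.8
```

Request:
{"method": "play_rows", "body": {
  "targets": [0,0.0017,0.001,0.5,0,0,0,0.0017,0.001,0.5,0,0,0,0,0,0,0,0]
}}

```text
time_s: 16.88
eef_pos: [547.5, 234.8, 245.7]
tcp_rot: [0.01, 0.758, 0.652, 0.009]
contact_force: [5.5, -3.4, 2.3]
grip_width: 0.126
gripper_force: 59.7
```

```bash
python3 -c "
from plan import *
where();print(np.round(s['wrist_torque'],2))"
```

```text
t 16.88 edge in crate [-95.5   1.2  45.2] yaw,tilt,roll [-0.14  1.55  0.05] F crate [ 5.96 -2.54  2.33] grip 0.126
[-0.31 -0.63 -0.12]
```

Request:
{"method": "play_rows", "body": {
  "targets": [0,0.0017,0.001,0.5,0,0,0,0.0017,0.001,0.5,0,0,0,0.0017,0.001,0.5,0,0,0,0,0,0,0,0]
}}

```text
time_s: 17.22
eef_pos: [552.5, 234.1, 242.6]
tcp_rot: [-0.0, 0.758, 0.652, 0.001]
contact_force: [5.5, -1.1, 1.4]
grip_width: 0.129
gripper_force: 59.6
```

```bash
python3 -c "
from plan import *
where();print(np.round(s['wrist_torque'],2))
snap('scene','s4.png');print(find('insert','scene')[:1])"
```

```text
t 17.22 edge in crate [-95.6   1.2  44.9] yaw,tilt,roll [-0.14  0.05  0.06] F crate [ 5.64 -0.22  1.43] grip 0.129
[-0.34 -0.83 -0.06]
[(0.94, array([557.1, 212.9,  54.3]))]
```

It reads flat at z≈45. I'll add a short gentle press while still gripped.

Request:
{"method": "play_rows", "body": {
  "targets": [0,0.0005,0.001,0,0,0,0,0.0005,0.001,0,0,0,0,0,0.001,0,0,0,0,0,0,0,0,0,0,0,0,0,0,0]
}}

```text
time_s: 17.73
eef_pos: [552.9, 234.2, 242.6]
tcp_rot: [-0.001, 0.758, 0.652, -0.0]
contact_force: [-3.8, -2.7, 17.1]
grip_width: 0.126
gripper_force: 62.0
```

```bash
python3 -c "
from plan import *
where();print(np.round(s['wrist_torque'],2))"
```

```text
t 17.73 edge in crate [-95.7   1.2  45.1] yaw,tilt,roll [-0.11 -0.08 -0.  ] F crate [-3.39 -3.23 17.07] grip 0.126
[-0.63  0.42 -0.09]
```

It's hard on the floor at 17 N with no travel, so it's seated. Backing off the press, opening and retreating.

Request:
{"method": "play_rows", "body": {
  "targets": [0,0,-0.001,0,0,0,0,0,-0.0015,0,0,0,0,0,0,0,0,0]
}}

```text
time_s: 17.98
eef_pos: [552.7, 234.1, 242.6]
tcp_rot: [-0.0, 0.758, 0.652, 0.0]
contact_force: [1.4, -1.7, 7.3]
grip_width: 0.131
gripper_force: 60.3
```

Request:
{"method": "play_rows", "body": {
  "targets": [0,0,0,0,0,0,0,0,0,0,0,0,0,0,0,0,0,0,0,0,0,0,0,0,0,0,0,0,0,0,0,0,0,0,0,0,0,0,-0.005,0,0,0,0,0,-0.01,0,0,0,0,0,-0.02,0,0,0,0,0,-0.02,0,0,0,0,0,-0.02,0,0,0,0,0,-0.02,0,0,0,0,0,-0.02,0,0,0,0,0,-0.02,0,0,0,0,0,0,0,0,0],
  "claw": 0.05
}}

```text
time_s: 19.23
eef_pos: [554.4, 234.3, 383.9]
tcp_rot: [0.002, 0.758, 0.652, 0.005]
contact_force: [1.3, -0.8, 0.8]
grip_width: 0.585
gripper_force: 0.0
```

```bash
python3 -c "
from plan import *
where()
snap('scene','s5.png');snap('top','t5.png')
for c in('scene','top'):
  for n in('insert','catch'):print(c,n,[(p,x,np.round((x-C)@Rc,1)) for p,x in find(n,c)[:1]])
b=cv2.imread('pics/s5.png')[140:245,340:450]
cv2.imwrite('pics/c5.png',cv2.convertScaleAbs(cv2.resize(b,None,fx=5.6,fy=5.6,interpolation=2),alpha=1.5))"
```

```text
t 19.23 edge in crate [-92.    2.4 185.1] yaw,tilt,roll [-0.1   0.58  0.27] F crate [ 1.37 -0.65  0.78] grip 0.585
scene insert [(0.58, array([553.7, 223.3,  56.6]), array([17. , -3.9, 56.6]))]
scene catch [(0.65, array([616.3, 220.7,  52.4]), array([79.3,  2.7, 52.4]))]
top insert [(0.86, array([527. , 200.2,  49.2]), array([ -6. , -30.7,  49.2]))]
top catch []
```

View pics/c5.png

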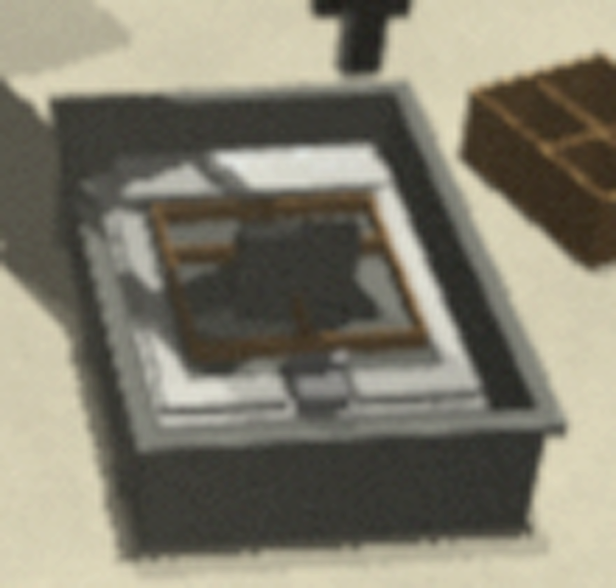

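The picture shows the insert flat in the frame, with its hooking border under the lip at (290,165) and the catch standing over its front edge at (320,385). A closed-finger press on the grip top will confirm the height and the snap.

Request:
{"method": "play_rows", "body": {
  "targets": [0,0,0,0,0,0,0,0,0,0,0,0,0,0,0,0,0,0,0,0,0,0,0,0,0,0,0,0,0,0,0,0,0,0,0,0,0,0,0.01,0,0,0,0,0,0.02,0,0,0,0,0,0.02,0,0,0,0,0,0.02,0,0,0,0,0,0.015,0,0,0,0,0,0.01,0,0,0,0,0,0.005,0,0,0,0,0,0,0,0,0,0,0,0,0,0,0],
  "claw": 0.0
}}

```text
time_s: 20.78
eef_pos: [553.0, 233.9, 277.3]
tcp_rot: [0.0, 0.758, 0.652, 0.0]
contact_force: [1.0, -0.4, 0.5]
grip_width: -0.001
gripper_force: 0.0
```

Request:
{"method": "play_rows", "body": {
  "targets": [0,0,0.0015,0,0,0,0,0,0.001,0,0,0,0,0,0.001,0,0,0,0,0,0,0,0,0]
}}

```text
time_s: 21.12
eef_pos: [552.9, 233.9, 274.0]
tcp_rot: [0.0, 0.758, 0.652, 0.0]
contact_force: [1.0, -0.4, -0.3]
grip_width: -0.003
gripper_force: 0.0
```

Request:
{"method": "play_rows", "body": {
  "targets": [0,0,0.001,0,0,0,0,0,0.0005,0,0,0,0,0,0,0,0,0]
}}

```text
time_s: 21.37
eef_pos: [553.1, 234.0, 273.5]
tcp_rot: [0.0, 0.758, 0.652, 0.0]
contact_force: [-2.2, -0.4, 4.6]
grip_width: 0.002
gripper_force: 2.7
```

Request:
{"method": "play_rows", "body": {
  "targets": [0,0,0.0008,0,0,0,0,0,0,0,0,0,0,0,0,0,0,0]
}}

```text
time_s: 21.62
eef_pos: [553.1, 234.0, 273.5]
tcp_rot: [0.0, 0.758, 0.652, 0.0]
contact_force: [-3.6, -0.9, 8.5]
grip_width: 0.002
gripper_force: 4.4
```

Request:
{"method": "play_rows", "body": {
  "targets": [0,0,-0.003,0,0,0,0,0,-0.01,0,0,0,0,0,-0.02,0,0,0,0,0,-0.03,0,0,0,0,0,-0.03,0,0,0,0,0,-0.02,0,0,0,0,0,-0.005,0,0,0,0,0,0,0,0,0,0,0,0,0,0,0,0,0,0,0,0,0]
}}

```text
time_s: 22.45
eef_pos: [552.0, 233.6, 386.8]
tcp_rot: [-0.001, 0.758, 0.652, -0.002]
contact_force: [0.5, -0.8, 0.8]
grip_width: 0.003
gripper_force: 0.0
```

```bash
python3 -c "
from h import *
job.sign_off();print(readout.read_state()['time_s'])"
```

```text
the job is handed in; nothing more can be done
the job is handed in; nothing more can be done
```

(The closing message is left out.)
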